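Take a board's width with a spring tape and lock it

TASK

Take the width (the short dimension) of the glass worktop board with the tape measure: hook the tape's end over one long edge, back the case away across the board until it is off the other side, set it down on the worktop with its front flush against the opposite long edge and the blade square across the board, and press the thumb lock down until it snaps. Then unhook the tape and stand it upright on the worktop, clear of the board, with the blade still locked out at that width. Keep the board in its place and leave the mug, the tin and the jar alone.

Things in the scene. Friction and masses are not known exactly. Their poses are not given: they have to be found in the camera images.
- tape: Tape measure, grey case 66 mm long (x), 32 thick (y, flat sides), 57 high (z), 0.3 kg. Origin: centre of the flat underside; +x points out along the blade. Rear half: round reel housing. With the blade in it stands on its hook and rear bottom edge, nose up 0.106 rad. Grip across the 32 mm from above, tips reaching to about 10 mm over the underside, near mid-length.
- front (a point): Point on the case's flat upright front face (44 mm high), mid-width, 6 mm above the underside (tape frame 33, 0, 6 mm); axes as the tape's. The stiff, straight off-white blade, 17 mm wide, leaves this face; its underside is 11.5 mm above the case's underside, its top 14 mm.
- hook (a point): Point on the inner side of the end hook, mid-width, 4 mm above its lower end (tape frame, blade in: 33, 0, -3 mm); axes as the tape's. The hook is a slippery steel plate 1.8 mm thick, 20 wide, square to the blade, reaching 7 mm below the case's underside, with 1 mm of sprung play along the blade. With 290 mm of blade out the tape stands on hook and rear bottom edge, nose up 0.02 rad.
- blade (a joint): Length of blade drawn out (m): from the case's front face to the inner side of the hook; 0 (start, hook at the mouth) to 0.33. A spring winds it in with 2.8 N (in) to 3.5 N (out). Draw it by pulling the case away with the hook caught on an edge.
- lock (a joint): Travel of the thumb lock downward (m): 0 free (start), 0.006 to 0.008 locked. It resists with up to 7.5 N, then snaps over centre within the first 3 mm and stays down; a pawl then drops between ratchet teeth 1 mm of blade apart and holds the blade. Press straight down with closed fingertips, 10 to 15 N, while the case stands on the worktop.
- lock_top (a point): Middle of the top of the thumb lock, a ribbed black button 18 mm long (x) and 16 wide on the nose of the case, standing 16 mm above it (tape frame 19.5, 0, 60 mm while free). Behind it the round housing is 53 mm high 11 mm behind this point and at most 57 mm, 25 mm behind it.
- board: Printed glass worktop board, 290 mm wide (x) by 410 long (y), 1.5 kg, loose; the tape's spring does not shift it. Glass 5 mm thick, underside 4 mm and top 9 mm above the worktop, on four rubber feet near the corners. Origin: centre, at worktop level. The long edges, x = +145 and x = -145 mm, run away from the robot.
- mug: White mug with a handle, 82 x 112 mm, 94 mm high, standing to the left of the board; bystander. Origin: centre of its underside.
- tin: Round food tin, 75 mm across, 58 mm high, to the left of the board; bystander. Origin: centre of its underside.
- jar: Round jam jar, 68 mm across, 84 mm high, to the left of the board; bystander. Origin: centre of its underside.
There are look-alikes about, which are no part of the job. Of the things that look like the tape, the largest one is meant.

How it is judged:
By the outcome, as a careful person would: the job done as asked, in the order asked, and still so for the second after the job is handed in, with the robot touching nothing.
It also fails if it takes over 53 s, if anything falls off the work surface, if the arm or the gripper's body presses on something with over 40 N, if the wrist force passes 120 N, or if a joint passes its speed limit or range.

ROBOT

A 6-joint arm with a two-finger parallel gripper is mounted at the origin on a cart in front of the work surface, level with it; the furniture and walls round the work are solid. World frame = base frame: x ahead of the robot, y to its left, z up, the work surface at z = 0. Lengths are in m, angles in rad, forces in N, time in s.
With the tool pointing down it reaches from about 0.225 to 0.875 m from the base axis. Payload 3.4 kg.
Tool frame: the origin (TCP) lies between the finger pads; the fingertips stand 22 mm ahead of it and the grasp point (between the pads) lies 3 mm ahead of it (manip.finger_overhang is the distance from the TCP to the fingertips, in m); z points along the fingers, y is the line along which they close (so a half turn about z gives the same grasp; the last joint's range is limited). The gripper opens to 85 mm and grips with 20 to 120 N. Pads are 22 mm wide; open, the fingers measure 114 mm over their backs; the gripper's body (76 mm by 85 mm) begins 54 mm behind the grasp point. The pads swing forward as they close: fully open they stand 13 mm farther back than shut.
Start: joints at [-1.422, 0.276, 1.505, -0, 1.361, -0.121], TCP at [0.153, -0.554, 0.225] pointing down, gripper open.
Joint ranges: [-2.89, 2.89], [-0.75, 2.08], [0.22, 2.7], [-1.18, 4.32], [0.11, 2.71], [-2.7, 2.7]. Speed limits (rad/s): [2.57, 2.57, 3.14, 3.14, 3.14, 3.14].

INTERFACE

Orientations are given as a unit quaternion [w, x, y, z].
In Python, from rig import get_state, eyes, order, manip gives the robot as it stands.
- The arm moves only by the tool drive_tool, never from a script. Its argument "rows" is a list of rows, each a list of 4 numbers: the shift along the tool's x, y, z in units of 25 mm (1.0 is 25 mm), then the turn about the tool's z in units of 6 degrees (1.0 is 6 degrees). A call has exactly 8 rows; each row is the pose to reach, as a shift and turn from the pose commanded when the call began, along the tool's axes at that moment; what a row does not reach only later rows make up. A row lasts 1/12 s, in which the tool goes at most 41.7 mm and 7.16 degrees, less where a joint would pass 70% of its speed; a pose out of reach is approached as far as the arm can. A call with a gripper value outside its range is refused whole. "grip" is the finger opening in mm, from 0 to 85.4, set as the call begins (left out, the last holds). The fingers move at their own pace and stop on an object; "newtons" is the grip in N (left out, the last holds). Time passes only in rows, so rows that repeat a pose let the fingers close, or fill a call up. It gives the time, the measured TCP pose, the force, the opening and the grip force at its end, in the units of the state.
- get_state(): the state, without advancing time (a new reading comes with each control period).
- eyes.get_image(name): name is "scene" or "top" or "wrist"; returns (picture, depth): 384x512x3 uint8, red, green, blue; 384x512 float32, m along the optical axis (not along the pixel's ray), 0 where there is no reading.
- eyes.camera_info(name): a dict with "fx", "fy", "cx", "cy" (pixels), "dist" ([k1, k2, p1, p2, k3] as OpenCV has them; the pictures are not rectified), "R" (3x3) and "t" (3): a world point X has camera coordinates R X + t. Camera axes: x right, y down, z forward; pixel columns grow to the right and rows downward; lengths in m; the calibration is good to about 2 mm. A picture is of the moment at which its call begins: read the wrist's pose just before it. camera_info takes no time and is no camera call; for the wrist camera it gives the pose at the moment of the call.
- order.sign_off(): hands the job in; it is judged then, once.
The state is a dict: "clock": time; "qpos": joint angles; "qd": joint speeds; "effort": joint torques, N m; "position": TCP position; "ee_rot": TCP orientation; "contact_force": force on the tool from outside, world axes, zero at the start; "moment": the same for the moment, N m; "width": finger opening in m; "gripper_force": force on a finger pad.
Only numpy, scipy, OpenCV 4.12 (cv2) and the standard library are available. Lean on these libraries where they do the work, as an engineer would, in place of code of your own. Each camera call takes 0.05 s, during which the arm holds its last target. There are 200 camera calls.

## Working session

There is one attempt and no reset: what is moved stays moved. The work goes in short steps, Python scripts to look and compute and a tool call to move; the robot and the scene stay as the last step left them, time stands still between calls to the robot, and variables do not carry over. Pictures are saved under pics/ and viewed, at most 13 in all, crops included, and the job is handed in when it is done.

Besides the shell and the picture viewer there is one more tool, called after ">>>" by a JSON object that holds its "api" and its "payload". drive_tool: Moves the arm, as the interface text tells. Its arguments: {"type":"object","properties":{"rows":{"type":"array","items":{"type":"array","items":{"type":"number"}}},"grip":{"type":"number"},"newtons":{"type":"number"}},"required":["rows"]}

```bash
mkdir -p pics; ls; cat > h.py <<'E'
import numpy as np,cv2
from rig import get_state,eyes,order,manip
def K(i): return np.array([[i['fx'],0,i['cx']],[0,i['fy'],i['cy']],[0,0,1.]]),np.array(i['dist'],float)
def ray(i,px):
    k,d=K(i); p=cv2.undistortPoints(np.array(px,float).reshape(-1,1,2),k,d).reshape(-1,2)
    R=np.array(i['R']);t=np.array(i['t']); v=np.c_[p,np.ones(len(p))]@R
    return -R.T@t,v
def onz(i,px,z):
    c,v=ray(i,px); return c+v*((z-c[2])/v[:,2])[:,None]
def proj(i,X):
    k,d=K(i); R=np.array(i['R']); return cv2.projectPoints(np.array(X,float).reshape(-1,1,3),cv2.Rodrigues(R)[0],np.array(i['t'],float),k,d)[0].reshape(-1,2)
def tri(obs):
    A=np.zeros((3,3));b=np.zeros(3)
    for i,px in obs:
        c,v=ray(i,[px]);v=v[0]/np.linalg.norm(v[0]);P=np.eye(3)-np.outer(v,v);A+=P;b+=P@c
    return np.linalg.solve(A,b)
def world(i,dep):
    h,w=dep.shape; u,v=np.meshgrid(np.arange(w),np.arange(h)); k,d=K(i)
    p=cv2.undistortPoints(np.stack([u,v],-1).reshape(-1,1,2).astype(float),k,d).reshape(-1,2)
    X=np.c_[p,np.ones(len(p))]*dep.reshape(-1,1)
    return ((X-np.array(i['t']))@np.array(i['R'])).reshape(h,w,3)
E
python3 - <<'E'
from h import *
s=get_state();print(s['clock'],s['position'],s['ee_rot'],s['width'])
for n in('scene','top'):
    i=eyes.camera_info(n);p,d=eyes.get_image(n);cv2.imwrite(f'pics/{n}0.png',p[:,:,::-1]);np.savez(f'pics/{n}0.npz',p=p,d=d)
    print(n,i['fx'],np.round(i['R'],3).tolist(),np.round(i['t'],3))
E
```

```text
pics
0.0 [ 0.15316652 -0.55364905  0.22394983] [-9.33824330e-04  9.90916073e-01  1.34478489e-01  8.07113086e-07] 0.08537780226776047
scene 429.32814210364455 [[-0.35, 0.937, -0.012], [0.79, 0.289, -0.541], [-0.503, -0.199, -0.841]] [ 0.06  -0.386  1.502]
top 356.83831329742094 [[-0.005, -1.0, 0.007], [-0.996, 0.005, -0.09], [0.09, -0.007, -0.996]] [0.144 0.5   1.001]
```

View pics/top0.png

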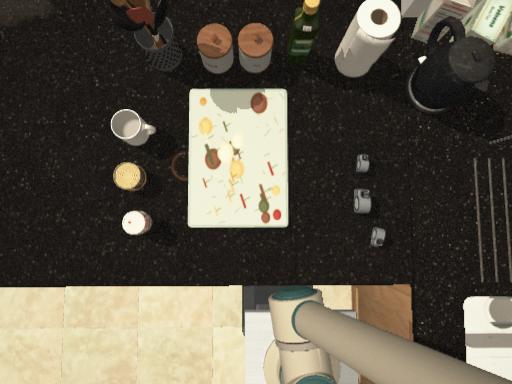

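View pics/scene0.png

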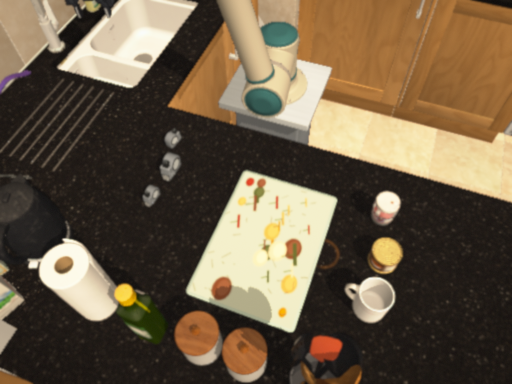

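Top view: three tape-like cases on the right of the board at px (362,163), (362,201) and (377,237). The middle one looks largest, so I'll confirm it by measuring and with an enlarged crop. The board spans (189,90) to (288,227), with mug, tin and jar to its left and a flat brown ring at (180,165). The scene view shows the same three tapes at (151,195), (170,166) and (173,138).

```bash
python3 - <<'E'
from h import *
for n in('top','scene'):
    z=np.load(f'pics/{n}0.npz');p,d=z['p'],z['d'];i=eyes.camera_info(n);W=world(i,d)
    g=cv2.cvtColor(p,cv2.COLOR_RGB2HSV)
    # board
    m=((g[:,:,2]>180)&(W[:,:,2]<.03)&(W[:,:,2]>-.01)&(W[:,:,0]>.28)&(np.abs(W[:,:,1]-.1)<.4)).astype(np.uint8)
    m=cv2.morphologyEx(m,cv2.MORPH_CLOSE,np.ones((5,5)))
    c=max(cv2.findContours(m,0,2)[0],key=cv2.contourArea);h=cv2.convexHull(c)
    q=onz(i,h.reshape(-1,2),.009)
    r=cv2.minAreaRect((q[:,:2]*1000).astype(np.float32));print(n,'board',r,np.round(cv2.boxPoints(r)))
    # raised tapes
    m=((W[:,:,2]>.02)&(W[:,:,2]<.1)&(W[:,:,1]<-.15)&(W[:,:,1]>-.5)&(W[:,:,0]>.2)&(W[:,:,0]<.65)&(d>0)).astype(np.uint8)
    k,l,st,ce=cv2.connectedComponentsWithStats(m)
    for j in range(1,k):
        if st[j,4]<40: continue
        Q=W[l==j];r=cv2.minAreaRect((Q[:,:2]*1000).astype(np.float32));print(j,st[j],np.round(ce[j]),'zmax',Q[:,2].max().round(3),np.round(np.r_[r[0],r[1],r[2]],1))
    u=(338,145,60,110) if n=='top' else (125,115,75,105)
    C=p[u[1]:u[1]+u[3],u[0]:u[0]+u[2]];C=cv2.resize(C,None,fx=5,fy=5,interpolation=2);cv2.imwrite(f'pics/c_{n}.png',C[:,:,::-1])
a=cv2.imread('pics/c_top.png');b=cv2.imread('pics/c_scene.png');o=np.zeros((560,700,3),np.uint8);o[:550,:300]=a;o[:525,310:685]=b;cv2.imwrite('pics/crop.png',o)
E
```

```text
top board ((594.9638671875, 179.2942352294922), (288.4236755371094, 405.9168395996094), 89.8499526977539) [[392.  36.]
 [798.  35.]
 [798. 323.]
 [392. 324.]]
1 [358 154  11  18 175] [363. 163.] zmax 0.052 [ 571.8 -179.9   25.6   47.9   86.9]
2 [355 189  16  24 352] [362. 200.] zmax 0.069 [ 463.1 -171.9   33.6   66.3   88.8]
3 [372 227  13  18 187] [378. 236.] zmax 0.051 [ 362.9 -216.4   25.4   48.6   80.5]
scene board ((596.8322143554688, 179.48980712890625), (288.62896728515625, 408.5478210449219), 89.77359771728516) [[392.  36.]
 [801.  34.]
 [802. 323.]
 [393. 325.]]
1 [165 129  15  16 152] [171. 137.] zmax 0.052 [ 365.8 -216.7   27.    47.3   81.4]
2 [160 153  20  24 304] [169. 164.] zmax 0.066 [ 4.655e+02 -1.723e+02  6.720e+01  3.480e+01  1.000e-01]
3 [142 185  17  17 176] [150. 193.] zmax 0.052 [ 573.3 -180.9   25.6   48.6   84.3]
```

View pics/crop.png

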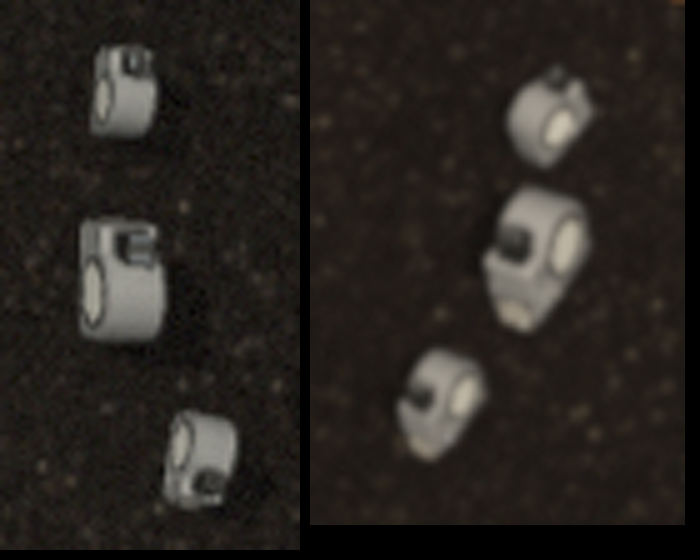

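The largest is the middle one (66 x 34 mm footprint, 67 mm high, against about 26 x 48 mm for the other two), so px (362,201) is the tape. Its black lock and nose point away from the robot (+x). I'll move the wrist camera over it.

>>> {"api": "drive_tool", "payload": {"rows": [[1.5,-1.1,-0.1,0.3],[3,-2.2,-0.2,0.6],[4.6,-3.3,-0.4,1],[6,-4.4,-0.5,1.3],[7.5,-5.4,-0.6,1.6],[9,-6.5,-0.7,1.9],[10.5,-7.6,-0.8,2.3],[11.5,-8.3,-1,2.58]]}}

```text
clock: 0.77
position: [0.3616, -0.2926, 0.247]
ee_rot: [-0.0, 1.0, -0.001, -0.0]
contact_force: [0.4, -0.2, -0.2]
width: 0.085
gripper_force: 0.0
```

```bash
cat >> h.py <<'E'
def yaw(s=None):
    s=s or get_state();w,x,y,z=s['ee_rot'];return np.arctan2(2*(x*y+w*z),1-2*(y*y+z*z))
def go(T,yt):
    "units from present pose to TCP target T, tool yaw yt (deg)"
    s=get_state();a=yaw(s);D=np.array(T)-s['position'];c,n=np.cos(a),np.sin(a)
    print('clk',s['clock'],'pos',np.round(s['position'],4),'yaw',np.degrees(a).round(2),'F',np.round(s['contact_force'],1),'w',round(s['width'],4))
    print('units',np.round(np.array([D[0]*c+D[1]*n,D[0]*n-D[1]*c,-D[2]])/.025,2),'turn',round((np.degrees(a)-yt)/6,2),flush=True)
def snap(n,f):
    i=eyes.camera_info(n);p,d=eyes.get_image(n);cv2.imwrite(f'pics/{f}.png',p[:,:,::-1]);np.savez(f'pics/{f}.npz',p=p,d=d,**{k:np.array(v) for k,v in i.items()});return i,p,d
def load(f):
    z=np.load(f'pics/{f}.npz');return z,z['p'],z['d']
E
python3 - <<'E'
from h import *
go([.45,-.17,.25],0)
i=eyes.camera_info('wrist');s=get_state();R=np.array(i['R']);C=-R.T@i['t'];print(i['fx'],C-s['position'],R.round(3).tolist())
E
```

```text
clk 0.7667 pos [ 0.3616 -0.2926  0.247 ] yaw -0.15 F [ 0.4 -0.2 -0.2] w 0.085
units [ 3.52 -4.91 -0.12] turn -0.03
331.9486973000684 [ 0.0793486  -0.00147889  0.14772809] [[-0.002, -1.0, -0.002], [-0.95, 0.002, 0.312], [-0.312, 0.003, -0.95]]
```

```bash
python3 - <<'E'
from h import *
snap('wrist','w1')
go([.44,-.09,.25],0)
E
```

```text
clk 0.8167 pos [ 0.3666 -0.2861  0.2482] yaw 0.13 F [2.7 3.8 0. ] w 0.0855
units [ 2.95 -7.84 -0.07] turn 0.02
```

>>> {"api": "drive_tool", "payload": {"rows": [[0.5,-1.3,0,0],[1,-2.6,0,0],[1.6,-4,0,0],[2.1,-5.3,0,0],[2.7,-6.7,0,0],[3.1,-8.1,0,0],[3.1,-8.1,0,0],[3.1,-8.1,0,0]]}}

```text
clock: 1.48
position: [0.4387, -0.0908, 0.2471]
ee_rot: [0.0, 1.0, 0.002, -0.0]
contact_force: [-0.4, 0.1, -0.0]
width: 0.0855
gripper_force: 0.0
```

```bash
python3 - <<'E'
from h import *
snap('wrist','w2')
go([.46,-.17,.15],0)
a=cv2.imread('pics/w1.png');b=cv2.imread('pics/w2.png')
cv2.imwrite('pics/w12.png',cv2.resize(np.vstack([a,b]),(400,600)) if 0 else np.hstack([a[:, :400],b[:, 112:]]))
E
```

```text
clk 1.5333 pos [ 0.4386 -0.0921  0.2472] yaw 0.11 F [-0.3 -0.5 -0.1] w 0.0853
units [0.85 3.12 3.89] turn 0.02
```

View pics/w12.png

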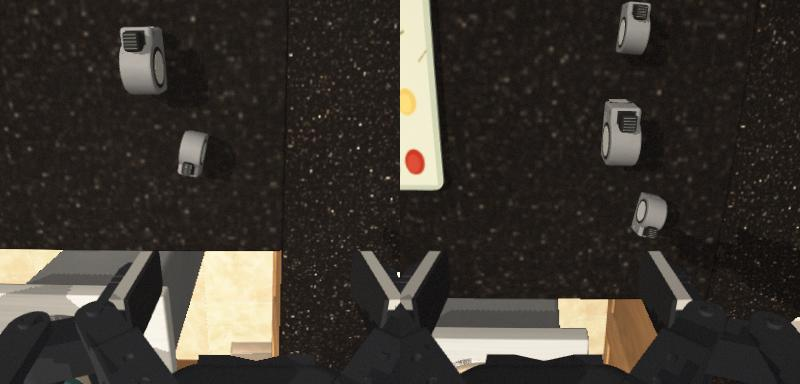

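The left image (w1) shows the tape at px (142,60) and a small one at (193,153). The right image (w2, crop offset +112) shows the tape at full-frame px (334,133) with its button at (341,122), and the board's right edge at about (150,100).

```bash
python3 - <<'E'
from h import *
obs=[]
for n in('w1','w2','top0','scene0'):
    z,p,d=load(n); i=z if n[0]=='w' else eyes.camera_info(n[:-1]); W=world(i,d)
    R=(np.hypot(W[...,0]-.465,W[...,1]+.172)<.055)&(d>0)
    m=R&(W[...,2]>.02); Q=W[m]
    r=cv2.minAreaRect((Q[:,:2]*1000).astype(np.float32))
    v=p.max(2); b=(m&(W[...,2]>.05)&(v<75)).astype(np.uint8)
    k,l,st,ce=cv2.connectedComponentsWithStats(b)
    j=1+np.argmax(st[1:,4]) if k>1 else 0
    zt=np.percentile(Q[:,2],99)
    print(n,np.round(np.r_[r[0],r[1],r[2]],1),'z99',zt.round(4),'btn',ce[j].round(1),st[j,4],np.median(W[l==j],0).round(4))
    if n in('w2','top0','scene0'): obs.append((i,ce[j]))
print('tri btn',tri(obs), tri(obs[:2]))
z,p,d=load('w2');W=world(z,d)
# flat side edges: high points of case body z>.03, fit yaw using reel flats
m=(np.hypot(W[...,0]-.465,W[...,1]+.172)<.055)&(W[...,2]>.035)&(d>0)
Q=W[m];
for x0 in np.arange(.43,.5,.01):
    q=Q[abs(Q[:,0]-x0)<.004]
    if len(q)>5: print(x0.round(3),q[:,1].min().round(4),q[:,1].max().round(4),q[:,2].max().round(4))
# board right edge near
g=p.min(2);print('ground z',np.median(W[200:230,200:300,2][d[200:230,200:300]>0]))
m=(p.min(2)>150);pts=[]
for row in range(20,160,10):
    c=np.where(m[row,:220])[0]
    if len(c): pts.append((c.max(),row))
print(onz(z,pts,.009).round(4)[:,:2].tolist())
E
```

```text
w1 [ 462.  -176.6   67.    33.9    1.5] z99 0.0653 btn [134.3  40.9] 291 [ 0.4785 -0.1808  0.0627]
w2 [ 461.2 -155.3   69.8   75.3    0.7] z99 0.3396 btn [426.3 337.1] 12122 [ 0.4498 -0.1434  0.3193]
top0 [ 463.1 -171.9   33.6   66.3   88.8] z99 0.0675 btn [363.7 193.7] 27 [ 0.479  -0.1666  0.0636]
scene0 [ 4.655e+02 -1.723e+02  6.720e+01  3.480e+01  1.000e-01] z99 0.0651 btn [165.1 163.7] 31 [ 0.4851 -0.1713  0.0594]
tri btn [ 0.49563814 -0.11411174  0.26052661] [ 0.46723714 -0.10218008  0.34005056]
0.43 -0.1899 -0.1338 0.3232
0.44 -0.1909 -0.1327 0.3309
0.45 -0.1915 -0.1184 0.3396
0.46 -0.1921 -0.1177 0.342
0.47 -0.1913 -0.1587 0.0651
0.48 -0.1918 -0.1597 0.0671
0.49 -0.1924 -0.1594 0.0638
ground z -0.0014248027753411335
[[0.581, 0.032], [0.571, 0.0317], [0.5609, 0.0315], [0.5506, 0.0323], [0.5402, 0.0321], [0.5297, 0.0319], [0.519, 0.0317], [0.5082, 0.0315], [0.4972, 0.0324], [0.486, 0.0323], [0.4746, 0.0321], [0.4631, 0.0319], [0.4514, 0.033], [0.4394, 0.0329]]
```

>>> {"api": "drive_tool", "payload": {"rows": [[0.4,1.2,0.5,0],[0.9,2.4,1.5,0],[0.94,3.3,2.8,0],[0.94,3.3,4.2,0],[0.94,3.3,5.6,0],[0.94,3.3,7,0],[0.94,3.3,8,0],[0.94,3.3,8.4,0]]}}

```text
clock: 2.2
position: [0.4587, -0.1755, 0.0336]
ee_rot: [-0.001, 1.0, -0.002, -0.003]
contact_force: [0.6, 0.8, -1.0]
width: 0.0858
gripper_force: 0.0
```

>>> {"api": "drive_tool", "payload": {"rows": [[0,0,0,0],[0,0,0,0],[0,0,0,0],[0,0,0,0],[0,0,0,0],[0,0,0,0],[0,0,0,0],[0,0,-0.4,0]], "grip": 20, "newtons": 40}}

```text
clock: 2.87
position: [0.4611, -0.1742, 0.0467]
ee_rot: [-0.001, 1.0, -0.0, -0.001]
contact_force: [-0.9, 0.4, -4.1]
width: 0.0308
gripper_force: 42.6
```

```bash
python3 - <<'E'
from h import *
s=get_state();print(s['gripper_force']);go([.47,.26,.10],89.8)
E
```

```text
42.55196513462579
clk 2.8667 pos [ 0.4611 -0.1742  0.0467] yaw -0.01 F [-0.9  0.4 -4.1] w 0.0308
units [  0.35 -17.37  -2.13] turn -14.97
```

>>> {"api": "drive_tool", "payload": {"rows": [[0,-0.5,-0.8,-0.5],[0.1,-1.6,-1.6,-1.6],[0.2,-2.9,-2.1,-2.7],[0.3,-4.2,-2.1,-3.8],[0.35,-5.5,-2.1,-4.9],[0.35,-6.8,-2.1,-6],[0.35,-8.1,-2.1,-7.1],[0.35,-9.4,-2.1,-8.2]]}}

```text
clock: 3.53
position: [0.4697, 0.0619, 0.0994]
ee_rot: [-0.0, 0.908, 0.419, -0.001]
contact_force: [0.5, 0.4, -4.0]
width: 0.0308
gripper_force: 42.6
```

```bash
python3 - <<'E'
from h import *
s=get_state();print(s['gripper_force']);go([.47,.25,.10],89.8)
E
```

```text
42.59784822286747
clk 3.5333 pos [0.4697 0.0619 0.0994] yaw 49.52 F [ 0.5  0.4 -4. ] w 0.0308
units [ 5.73 -4.88 -0.02] turn -6.71
```

>>> {"api": "drive_tool", "payload": {"rows": [[0.8,-0.7,0,-1],[1.6,-1.4,0,-2],[2.4,-2.1,0,-3.1],[3.3,-2.8,0,-4.2],[4.1,-3.5,0,-5.3],[5,-4.2,0,-6.2],[5.73,-4.88,0,-6.71],[5.73,-4.88,0,-6.71]]}}

```text
clock: 4.2
position: [0.4718, 0.2529, 0.0994]
ee_rot: [-0.001, 0.709, 0.705, 0.001]
contact_force: [0.7, 0.2, -3.7]
width: 0.0309
gripper_force: 42.6
```

```bash
python3 - <<'E'
from h import *
go([.47,.25,.10],89.8)
snap('wrist','w3');snap('top','t3')
a=cv2.imread('pics/w3.png');b=cv2.imread('pics/t3.png')[60:252,100:356];b=cv2.resize(b,None,fx=1,fy=1)
o=np.zeros((384,770,3),np.uint8);o[:,:512]=a;o[:192,514:]=b;cv2.imwrite('pics/v3.png',o)
E
```

```text
clk 4.2 pos [0.4718 0.2529 0.0994] yaw 89.71 F [ 0.7  0.2 -3.7] w 0.0309
units [-0.12 -0.07 -0.02] turn -0.02
```

View pics/v3.png

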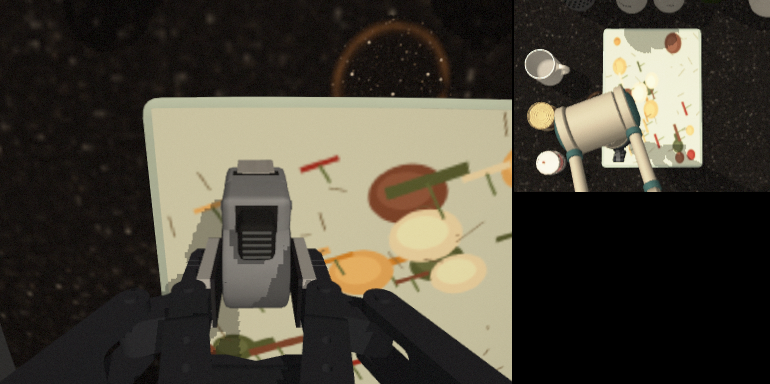

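Wrist view: the held tape, with its hook at px (255,166) and nose at (257,172). The board's left edge is at row ~98 (columns 160–500), and the brown ring at (390,80) is a flat stain. The top view shows the arm over the board with the bystanders untouched.

```bash
python3 - <<'E'
from h import *
z,p,d=load('w3');W=world(z,d)
g=p.astype(int).max(2)
pts=[]
for c in range(170,330,20):
    col=cv2.GaussianBlur(p[:,c].max(1).astype(np.float32)[:,None],(1,3),0).ravel()[60:125]
    r=60+np.argmax(col>100); pts.append((c,r))
print(pts);e=onz(z,pts,.009);print('edge',e.round(4)[:,:2].tolist(),np.degrees(np.polyfit(e[:,0],e[:,1],1)[0]))
for r in range(150,200,4): print(r,p[r,255],W[r,255].round(4),W[r,240].round(4))
m=(W[...,2]>.075)&(W[...,2]<.14)&(d>0)&(W[...,1]>.26)
Q=W[m];print(len(Q),'x range nose',np.percentile(Q[:,0],[1,99]),'ymax',np.percentile(Q[:,1],99.5))
h=W[160:172,238:272].reshape(-1,3);h=h[(h[:,2]>.05)];print('hook',np.median(h,0),h.max(0),h.min(0))
E
```

```text
[(170, np.int64(97)), (190, np.int64(97)), (210, np.int64(97)), (230, np.int64(97)), (250, np.int64(97)), (270, np.int64(97)), (290, np.int64(97)), (310, np.int64(97))]
edge [[0.4116, 0.3219], [0.4256, 0.3218], [0.4396, 0.3216], [0.4535, 0.3215], [0.4674, 0.3214], [0.4813, 0.3213], [0.4953, 0.3213], [0.5092, 0.3213]] -0.3611012814543626
150 [202 195 162] [0.4707 0.2837 0.0077] [0.4597 0.2838 0.0077]
154 [202 195 161] [0.4707 0.2806 0.0071] [0.4596 0.2806 0.0068]
158 [202 193 159] [0.4707 0.2776 0.0072] [0.4596 0.2778 0.0077]
162 [121 113 102] [0.4709 0.2881 0.0645] [0.4624 0.2881 0.0645]
166 [124 115 105] [0.4709 0.2874 0.0713] [0.4627 0.2872 0.0704]
170 [122 115 103] [0.4709 0.2865 0.0765] [0.463  0.2867 0.0769]
174 [42 38 34] [0.4709 0.2854 0.0807] [0.4631 0.2855 0.0806]
178 [100  97  92] [0.4709 0.2849 0.0862] [0.4634 0.285  0.0864]
182 [99 96 92] [0.471  0.2842 0.0911] [0.4635 0.2838 0.0897]
186 [98 95 89] [0.471  0.2836 0.0956] [0.4638 0.2836 0.0955]
190 [99 97 91] [0.471  0.2828 0.0993] [0.464  0.2831 0.1001]
194 [102  99  94] [0.471  0.2828 0.1052] [0.4642 0.2828 0.1051]
198 [123 118 112] [0.471  0.2819 0.108 ] [0.4643 0.2816 0.1073]
6857 x range nose [0.45025056 0.49242057] ymax 0.2868340514630277
hook [0.4706445  0.28740687 0.07011476] [0.480049   0.28858044 0.08036036] [0.46115042 0.28615519 0.05943699]
```

>>> {"api": "drive_tool", "payload": {"rows": [[0.6,0,0,0],[1.2,0,0.2,0],[1.55,0,0.7,0],[1.55,0,1.2,0],[1.55,0,1.6,0],[1.55,0,1.9,0],[1.55,0,2,0],[1.55,0,2,0]]}}

```text
clock: 4.97
position: [0.4722, 0.2861, 0.0491]
ee_rot: [-0.0, 0.711, 0.703, -0.001]
contact_force: [0.5, -0.3, -5.7]
width: 0.0309
gripper_force: 42.6
```

```bash
python3 - <<'E'
from h import *
go([.47,.2914,.048],89.7)
z,p,d=snap('wrist','w4');W=world(z,d)
h=W[60:240,238:272].reshape(-1,3);h=h[(h[:,2]>.0)&(h[:,2]<.03)]
for c in (245,255,265):
  for r in range(130,185,4): print(r,p[r,c],W[r,c].round(4)) if c==255 else 0
pts=[(c,60+np.argmax(p[60:190,c].max(1)>100)) for c in list(range(170,225,10))+list(range(290,330,10))]
e=onz(z,pts,.009);print(pts,e.round(4)[:,1])
E
```

```text
clk 4.9667 pos [0.4722 0.2861 0.0491] yaw 89.38 F [ 0.5 -0.3 -5.7] w 0.0309
units [ 0.21 -0.09  0.04] turn -0.05
130 [34 29 25] [ 0.4716  0.3368 -0.002 ]
134 [34 30 25] [ 0.4715  0.3345 -0.0019]
138 [38 31 28] [ 4.715e-01  3.323e-01 -2.000e-04]
142 [31 29 23] [ 0.4715  0.3298 -0.0007]
146 [27 25 17] [4.715e-01 3.276e-01 1.000e-04]
150 [30 23 20] [ 4.714e-01  3.250e-01 -4.000e-04]
154 [32 27 23] [ 0.4714  0.3225 -0.0007]
158 [191 193 165] [0.4714 0.3219 0.0074]
162 [161 152 137] [0.4714 0.321  0.0139]
166 [164 153 139] [0.4715 0.3205 0.0211]
170 [164 153 137] [0.4715 0.32   0.0274]
174 [58 55 51] [0.4715 0.3185 0.03  ]
178 [130 128 121] [0.4715 0.3181 0.0361]
182 [131 128 122] [0.4715 0.3172 0.0402]
[(170, np.int64(158)), (180, np.int64(158)), (190, np.int64(158)), (200, np.int64(158)), (210, np.int64(158)), (220, np.int64(158)), (290, np.int64(157)), (300, np.int64(157)), (310, np.int64(157)), (320, np.int64(157))] [0.3228 0.3227 0.3227 0.3226 0.3225 0.3225 0.3226 0.3226 0.3225 0.3225]
```

>>> {"api": "drive_tool", "payload": {"rows": [[0,0,-0.2,0],[0.1,0,-0.2,0],[0.15,0,-0.2,0],[0.15,0,-0.2,0],[0.15,0,-0.2,0],[0.15,0,-0.2,0],[0.15,0,-0.2,0],[0.15,0,-0.2,0]]}}

```text
clock: 5.68
position: [0.4727, 0.2908, 0.0548]
ee_rot: [0.0, 0.711, 0.704, -0.0]
contact_force: [-0.2, 0.1, -5.0]
width: 0.031
gripper_force: 42.6
```

```bash
python3 - <<'E'
from h import *
go([.47,.2934,.048],89.7)
z,p,d=snap('wrist','w4b');W=world(z,d)
for r in range(140,190,3): print(r,p[r,255].max(),W[r,255].round(4))
E
```

```text
clk 5.6833 pos [0.4727 0.2908 0.0548] yaw 89.44 F [-0.2  0.1 -5. ] w 0.031
units [ 0.1  -0.11  0.27] turn -0.04
140 32 [ 0.472   0.3347 -0.0012]
143 32 [ 0.472   0.3328 -0.0016]
146 30 [ 0.472   0.3308 -0.002 ]
149 25 [ 0.4719  0.3289 -0.0021]
152 31 [ 0.4719  0.3273 -0.0008]
155 35 [ 0.4719  0.3252 -0.0015]
158 32 [ 0.4719  0.3232 -0.002 ]
161 163 [0.472  0.3258 0.0174]
164 164 [0.472  0.3251 0.0216]
167 165 [0.472  0.3251 0.0282]
170 164 [0.472  0.3244 0.0322]
173 142 [0.472  0.3238 0.0358]
176 154 [0.472  0.3231 0.039 ]
179 148 [0.472  0.3223 0.042 ]
182 133 [0.472  0.3218 0.0456]
185 134 [0.472  0.3221 0.0513]
188 135 [0.472  0.3214 0.0541]
```

>>> {"api": "drive_tool", "payload": {"rows": [[0.1,0,0,0],[0.16,0,0,0],[0.16,0,0.1,0],[0.16,0,0.2,0],[0.16,0,0.26,0],[0.16,0,0.26,0],[0.16,0,0.26,0],[0.16,0,0.26,0]]}}

```text
clock: 6.4
position: [0.4728, 0.2948, 0.0483]
ee_rot: [0.0, 0.711, 0.704, -0.0]
contact_force: [0.3, -0.2, -4.1]
width: 0.0312
gripper_force: 42.6
```

```bash
python3 - <<'E'
from h import *
go([.47,.2934,.048],89.7)
z,p,d=snap('wrist','w4c');W=world(z,d)
for r in range(140,190,3): print(r,p[r,255].max(),W[r,255].round(4))
E
```

```text
clk 6.4 pos [0.4728 0.2948 0.0483] yaw 89.44 F [ 0.3 -0.2 -4.1] w 0.0312
units [-0.06 -0.11  0.01] turn -0.04
140 37 [ 0.4722  0.3399 -0.0007]
143 31 [ 0.4721  0.3381 -0.0006]
146 33 [ 0.4721  0.3362 -0.0012]
149 35 [ 0.4721  0.3343 -0.0012]
152 30 [ 0.4721  0.3325 -0.0013]
155 30 [ 0.4721  0.3306 -0.0014]
158 29 [ 0.472   0.3288 -0.0014]
161 163 [0.4721 0.3301 0.0121]
164 163 [0.4721 0.3294 0.0166]
167 165 [0.4721 0.3288 0.0207]
170 166 [0.4721 0.3283 0.0255]
173 140 [0.4721 0.3276 0.0289]
176 132 [0.4721 0.3273 0.0333]
179 134 [0.4721 0.3267 0.0368]
182 133 [0.4721 0.3261 0.0402]
185 132 [0.4721 0.3259 0.0443]
188 133 [0.4721 0.3254 0.0475]
```

>>> {"api": "drive_tool", "payload": {"rows": [[0,0,0.03,0],[0,0,0.06,0],[0,0,0.06,0],[0,0,0.06,0],[0,0,0.06,0],[0,0,0.06,0],[0,0,0.06,0],[0,0,0.06,0]]}}

```text
clock: 7.12
position: [0.473, 0.2952, 0.0474]
ee_rot: [0.0, 0.711, 0.704, 0.0]
contact_force: [-1.9, 2.3, 3.5]
width: 0.0305
gripper_force: 43.5
```

>>> {"api": "drive_tool", "payload": {"rows": [[0,0,0,0],[0,0,0,0],[0,0,0,0],[0,0,0,0],[0,0,0,0],[0,0,0,0],[0,0,0,0],[0,0,0,0]], "grip": 55}}

```text
clock: 7.78
position: [0.4729, 0.2948, 0.0469]
ee_rot: [0.0, 0.711, 0.704, -0.0]
contact_force: [-0.3, -0.4, 0.8]
width: 0.055
gripper_force: 0.0
```

```bash
python3 - <<'E'
from h import *
go([.47,.2934,.044],89.7)
z,p,d=snap('wrist','w5');W=world(z,d)
for r in range(140,200,3): print(r,p[r,255].max(),W[r,255].round(4))
m=(W[...,2]>.025)&(W[...,2]<.08)&(d>0)&(W[...,1]>.30)&(abs(W[...,0]-.473)<.03);Q=W[m]
print(np.percentile(Q[:,0],[1,99]),Q.max(0))
E
```

```text
clk 7.7833 pos [0.4729 0.2948 0.0469] yaw 89.43 F [-0.3 -0.4  0.8] w 0.055
units [-0.06 -0.11  0.11] turn -0.04
140 33 [ 0.4722  0.3402 -0.0007]
143 37 [ 0.4722  0.3383 -0.001 ]
146 35 [ 0.4722  0.3365 -0.001 ]
149 33 [ 0.4722  0.3348 -0.0006]
152 31 [ 0.4721  0.3329 -0.001 ]
155 30 [ 0.4721  0.3308 -0.002 ]
158 28 [ 0.4721  0.3291 -0.0017]
161 149 [0.4721 0.3287 0.0048]
164 151 [0.4721 0.3288 0.0124]
167 153 [0.4721 0.3284 0.0177]
170 85 [0.4722 0.3282 0.0232]
173 123 [0.4722 0.3275 0.0268]
176 121 [0.4722 0.3279 0.0342]
179 125 [0.4722 0.3275 0.038 ]
182 125 [0.4722 0.3273 0.0425]
185 133 [0.4722 0.3278 0.0488]
188 168 [0.4722 0.3269 0.0506]
191 178 [0.4722 0.3257 0.0514]
194 123 [0.4722 0.3242 0.0512]
197 43 [0.4722 0.3226 0.0507]
[0.44402779 0.5019246 ] [0.50299657 0.32828302 0.07997252]
```

View pics/w5.png

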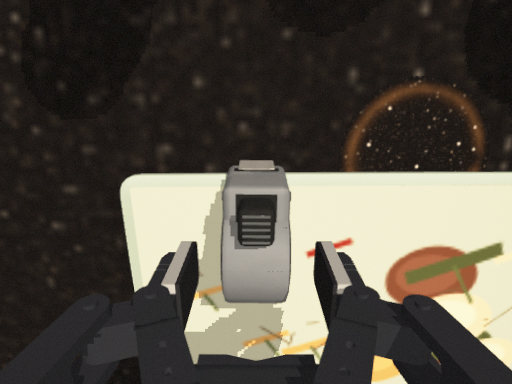

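The tape now sits level, with its hook hanging over the left edge (hook at px (257,164), edge at row ~173). I'll regrip it level and start pulling.

>>> {"api": "drive_tool", "payload": {"rows": [[0,0,0.08,-0.03],[0,0,0.16,-0.05],[0,0,0.16,-0.05],[0,0,0.16,-0.05],[0,0,0.16,-0.05],[0,0,0.16,-0.05],[0,0,0.16,-0.05],[0,0,0.16,-0.05]]}}

```text
clock: 8.5
position: [0.4729, 0.2948, 0.043]
ee_rot: [0.0, 0.709, 0.705, 0.0]
contact_force: [-0.1, 0.1, 0.5]
width: 0.0549
gripper_force: 0.0
```

>>> {"api": "drive_tool", "payload": {"rows": [[0,0,0,0],[0,0,0,0],[0,0,0,0],[0,0,0,0],[0,0,0,0],[0,0,-0.03,0],[0,0,-0.04,0],[0,0,-0.04,0]], "grip": 20, "newtons": 60}}

```text
clock: 9.17
position: [0.4725, 0.2946, 0.0433]
ee_rot: [-0.0, 0.709, 0.705, -0.0]
contact_force: [0.7, 0.5, -3.3]
width: 0.0306
gripper_force: 59.7
```

>>> {"api": "drive_tool", "payload": {"rows": [[-0.2,0,0,0],[-0.5,0,0,0],[-1,0,0,0],[-1.6,0,0,0],[-2.2,0,0,0],[-2.7,0,0,0],[-3,0,0,0],[-3,0,0,0]]}}

```text
clock: 9.83
position: [0.4719, 0.2181, 0.0438]
ee_rot: [-0.0, 0.709, 0.705, -0.001]
contact_force: [-0.3, 1.8, -4.7]
width: 0.0307
gripper_force: 59.7
```

```bash
python3 - <<'E'
from h import *
go([.47,-.005,.0443],89.7)
z,p,d=snap('wrist','w6');W=world(z,d)
for r in range(20,200,6): print(r,p[r,255],W[r,255].round(4))
E
```

```text
clk 9.8333 pos [0.4719 0.2181 0.0438] yaw 89.64 F [-0.3  1.8 -4.7] w 0.0307
units [-8.92 -0.02 -0.02] turn -0.01
20 [13 14 14] [ 0.4715  0.3281 -0.0012]
26 [107 102  92] [0.4715 0.3217 0.0219]
32 [69 66 59] [0.4715 0.3188 0.0242]
38 [107 101  92] [0.4715 0.3163 0.0235]
44 [106  99  88] [0.4715 0.3136 0.0233]
50 [68 68 62] [0.4715 0.311  0.0231]
56 [108 101  92] [0.4714 0.3083 0.0229]
62 [154 141 126] [0.4714 0.3057 0.0216]
68 [151 139 123] [0.4714 0.3029 0.0216]
74 [152 139 125] [0.4714 0.3001 0.0206]
80 [154 142 128] [0.4714 0.2973 0.0208]
86 [153 140 126] [0.4713 0.2945 0.022 ]
92 [152 140 125] [0.4713 0.2916 0.02  ]
98 [150 138 124] [0.4713 0.2887 0.0215]
104 [150 137 124] [0.4713 0.2859 0.0222]
110 [149 137 124] [0.4713 0.2828 0.0209]
116 [151 139 124] [0.4713 0.2799 0.0217]
122 [153 139 125] [0.4712 0.2768 0.0205]
128 [150 135 122] [0.4712 0.2739 0.0215]
134 [149 137 120] [0.4712 0.2709 0.022 ]
140 [152 139 126] [0.4712 0.2676 0.0208]
146 [154 141 125] [0.4711 0.2646 0.0217]
152 [150 137 122] [0.4711 0.2612 0.0201]
158 [150 137 122] [0.4711 0.2581 0.0206]
164 [153 139 126] [0.4711 0.2553 0.0226]
170 [135 123 112] [0.4711 0.2515 0.0206]
176 [62 60 59] [0.4711 0.2514 0.0317]
182 [62 60 57] [0.4711 0.2509 0.0403]
188 [72 71 66] [0.4712 0.2504 0.0483]
194 [94 91 86] [0.4712 0.2488 0.0519]
```

The blade is drawing out and level, and the hook is caught at the edge. I'll continue the pull.

>>> {"api": "drive_tool", "payload": {"rows": [[-0.3,0,0,0],[-0.9,0,0,0],[-1.6,0,0,0],[-2.3,0,0,0],[-3,0,0,0],[-3.7,0,0,0],[-4.3,0,0,0],[-4.5,0,0,0]]}}

```text
clock: 10.55
position: [0.4715, 0.1063, 0.0438]
ee_rot: [-0.0, 0.709, 0.705, -0.0]
contact_force: [-0.8, 3.1, -4.4]
width: 0.031
gripper_force: 59.7
```

>>> {"api": "drive_tool", "payload": {"rows": [[-0.3,0,0,0],[-0.9,0,0,0],[-1.6,0,0,0],[-2.3,0,0,0],[-3,0,0,0],[-3.7,0,0,0],[-4.4,0,0,0],[-4.6,0,0,0]]}}

```text
clock: 11.22
position: [0.4711, -0.0088, 0.0438]
ee_rot: [-0.0, 0.709, 0.705, -0.001]
contact_force: [-1.3, 4.2, -3.8]
width: 0.0306
gripper_force: 59.7
```

```bash
python3 - <<'E'
from h import *
go([.47,-.005,.0343],89.7)
z,p,d=snap('wrist','w7');W=world(z,d)
pts=[]
for c in list(range(130,220,15))+list(range(300,400,15)):
    col=p[:,c].max(1); r=np.where(col[60:260]<100)[0]; print(c,60+r[:1],end=' ')
print([ (r,int(p[r,255].max()),W[r,255].round(4).tolist()) for r in range(110,200,6)])
print([ (r,int(p[r,180].max()),W[r,180].round(4).tolist()) for r in range(110,200,6)])
E
```

```text
clk 11.2167 pos [ 0.4711 -0.0088  0.0438] yaw 89.72 F [-1.3  4.2 -3.8] w 0.0306
units [ 0.15 -0.04  0.38] turn 0.0
130 [152] 145 [153] 160 [153] 175 [153] 190 [153] 205 [153] 300 [153] 315 [153] 330 [153] 345 [153] 360 [153] 375 [153] 390 [153] [(110, 249, [0.4704, 0.056, 0.0213]), (116, 249, [0.4704, 0.0529, 0.0203]), (122, 249, [0.4704, 0.05, 0.0211]), (128, 250, [0.4703, 0.0469, 0.0207]), (134, 249, [0.4711, 0.0698, 0.1915]), (140, 249, [0.4703, 0.0408, 0.0213]), (146, 248, [0.4703, 0.0377, 0.0213]), (152, 248, [0.4703, 0.0344, 0.0204]), (158, 249, [0.4703, 0.0311, 0.0203]), (164, 249, [0.4702, 0.0282, 0.0216]), (170, 221, [0.4702, 0.0246, 0.0202]), (176, 124, [0.4703, 0.0238, 0.0293]), (182, 126, [0.4703, 0.0241, 0.0405]), (188, 137, [0.4703, 0.0239, 0.0493]), (194, 177, [0.4703, 0.0212, 0.0497])]
[(110, 206, [0.4295, 0.0552, 0.0075]), (116, 235, [0.4293, 0.052, 0.0077]), (122, 243, [0.4292, 0.0488, 0.0083]), (128, 243, [0.4289, 0.0455, 0.0079]), (134, 243, [0.4288, 0.0422, 0.0083]), (140, 236, [0.4285, 0.0389, 0.0081]), (146, 216, [0.4282, 0.0354, 0.0079]), (152, 161, [0.4279, 0.032, 0.0077]), (158, 30, [0.4258, 0.0268, -0.0002]), (164, 41, [0.4251, 0.0227, -0.0019]), (170, 34, [0.4251, 0.0192, -0.0009]), (176, 41, [0.4246, 0.0153, -0.0017]), (182, 37, [0.4244, 0.0116, -0.0013]), (188, 29, [0.424, 0.0076, -0.0018]), (194, 35, [0.4235, 0.0035, -0.0025])]
```

View pics/w7.png

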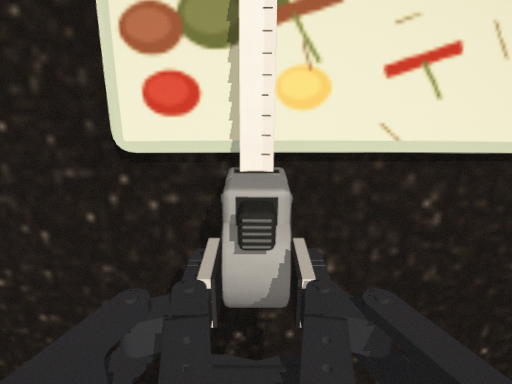

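The case is off the right side with its front at about y=0.024, the board edge (row 153) is at about 0.0315, and the blade is square. I'll lower it, then close up to the edge.

>>> {"api": "drive_tool", "payload": {"rows": [[0,0,0.08,0],[0,0,0.16,0],[0,0,0.24,0],[0,0,0.32,0],[0,0,0.35,0],[0.08,0,0.35,0],[0.16,0,0.35,0],[0.2,0,0.35,0]], "newtons": 35, "grip": 20}}

```text
clock: 11.93
position: [0.4715, -0.0022, 0.0352]
ee_rot: [-0.0, 0.709, 0.706, 0.0]
contact_force: [-0.2, 3.8, -2.1]
width: 0.0301
gripper_force: 59.9
```

```bash
python3 - <<'E'
from h import *
go([.47,-.001,.0343],89.7)
z,p,d=snap('wrist','w8');W=world(z,d)
print([(c,60+int(np.argmax(p[60:260,c].max(1)<100))) for c in (145,175,205,310,340,370)])
print([ (r,int(p[r,255].max()),W[r,255].round(4).tolist()) for r in range(140,200,4)])
E
```

```text
clk 11.9333 pos [ 0.4715 -0.0022  0.0352] yaw 89.75 F [-0.2  3.8 -2.1] w 0.0301
units [ 0.05 -0.06  0.04] turn 0.01
[(145, 168), (175, 168), (205, 168), (310, 168), (340, 168), (370, 168)]
[(140, 242, [0.4707, 0.0476, 0.0134]), (144, 242, [0.4707, 0.0453, 0.0127]), (148, 241, [0.4707, 0.0433, 0.0129]), (152, 241, [0.4707, 0.0412, 0.0131]), (156, 243, [0.4707, 0.0392, 0.0136]), (160, 243, [0.4706, 0.0369, 0.0128]), (164, 242, [0.4706, 0.0349, 0.0132]), (168, 241, [0.4706, 0.0322, 0.0114]), (172, 92, [0.4706, 0.0312, 0.0157]), (176, 116, [0.4706, 0.0312, 0.0233]), (180, 119, [0.4707, 0.0312, 0.0306]), (184, 120, [0.4707, 0.0309, 0.0358]), (188, 130, [0.4707, 0.0301, 0.0396]), (192, 167, [0.4707, 0.0295, 0.0434]), (196, 147, [0.4707, 0.0275, 0.0432])]
```

>>> {"api": "drive_tool", "payload": {"rows": [[0,0,0,0],[0,0,0,0],[0,0,0,0],[0,0,0,0],[0,0,0,0],[0,0,0,0],[0,0,0,0],[0,0,0,0]], "grip": 60}}

```text
clock: 12.65
position: [0.4715, -0.0028, 0.0352]
ee_rot: [0.0, 0.709, 0.705, -0.0]
contact_force: [-0.8, -0.2, 0.2]
width: 0.0601
gripper_force: 0.0
```

```bash
python3 - <<'E'
from h import *
go([.47,-.001,.12],89.7)
z,p,d=snap('wrist','w9');W=world(z,d)
print([(c,60+int(np.argmax(p[60:260,c].max(1)<100))) for c in (145,175,205,310,340,370)])
print([ (r,int(p[r,255].max()),W[r,255].round(4).tolist()) for r in range(100,260,4)])
# yaw of blade: blade centre columns per row
for r in (20,60,100,140):
    m=(W[r,:,2]>.011)&(W[r,:,2]<.03)&(d[r]>0)&(abs(np.arange(512)-255)<40); c=np.where(m)[0]; print(r,c.min(),c.max(),W[r,c,:2].mean(0).round(4))
m=(W[...,2]>.05)&(W[...,2]<.08)&(d>0)&(p.max(2)<75)&(abs(W[...,0]-.471)<.012)&(abs(W[...,1]-.015)<.02);print('btn',m.sum(),W[m].mean(0).round(4),W[m].min(0),W[m].max(0))
E
```

```text
clk 12.65 pos [ 0.4715 -0.0028  0.0352] yaw 89.74 F [-0.8 -0.2  0.2] w 0.0601
units [ 0.07 -0.06 -3.39] turn 0.01
[(145, 167), (175, 167), (205, 167), (310, 167), (340, 167), (370, 167)]
[(100, 245, [0.4708, 0.0669, 0.012]), (104, 244, [0.4708, 0.0651, 0.0141]), (108, 243, [0.4708, 0.063, 0.0128]), (112, 244, [0.4708, 0.0612, 0.014]), (116, 244, [0.4708, 0.0591, 0.0132]), (120, 244, [0.4708, 0.0571, 0.0134]), (124, 245, [0.4708, 0.0552, 0.0138]), (128, 244, [0.4708, 0.053, 0.0128]), (132, 243, [0.4707, 0.0509, 0.0123]), (136, 242, [0.4707, 0.049, 0.0129]), (140, 243, [0.4707, 0.0469, 0.0128]), (144, 243, [0.4707, 0.0451, 0.0146]), (148, 242, [0.4707, 0.0427, 0.0125]), (152, 242, [0.4707, 0.0405, 0.0124]), (156, 243, [0.4707, 0.0384, 0.0124]), (160, 244, [0.4707, 0.0363, 0.0125]), (164, 243, [0.4707, 0.0342, 0.013]), (168, 192, [0.4706, 0.032, 0.0129]), (172, 119, [0.4707, 0.0311, 0.0177]), (176, 120, [0.4707, 0.0313, 0.026]), (180, 120, [0.4707, 0.0311, 0.0322]), (184, 121, [0.4707, 0.031, 0.0381]), (188, 146, [0.4707, 0.0301, 0.0412]), (192, 167, [0.4707, 0.029, 0.0436]), (196, 53, [0.4707, 0.0272, 0.044]), (200, 32, [0.4707, 0.0262, 0.0462]), (204, 36, [0.4707, 0.0261, 0.051]), (208, 36, [0.4707, 0.0263, 0.0561]), (212, 43, [0.4707, 0.0251, 0.0576]), (216, 50, [0.4707, 0.0242, 0.0597]), (220, 102, [0.4707, 0.0229, 0.0608]), (224, 48, [0.4707, 0.0207, 0.0597]), (228, 53, [0.4707, 0.0187, 0.0592]), (232, 98, [0.4707, 0.0171, 0.0595]), (236, 40, [0.4707, 0.0153, 0.0597]), (240, 101, [0.4707, 0.0135, 0.0596]), (244, 52, [0.4713, 0.0758, 0.183]), (248, 40, [0.4707, 0.0094, 0.0588]), (252, 170, [0.4706, 0.0045, 0.0533]), (256, 165, [0.4706, 0.0024, 0.0531])]
20 239 276 [0.4722 0.1033]
60 240 275 [0.4719 0.0857]
100 239 274 [0.4716 0.067 ]
140 239 273 [0.4712 0.047 ]
btn 1277 [0.4709 0.0199 0.0579] [0.46305948 0.00483741 0.05000389] [0.47902412 0.02685159 0.0612089 ]
```

View pics/w9.png

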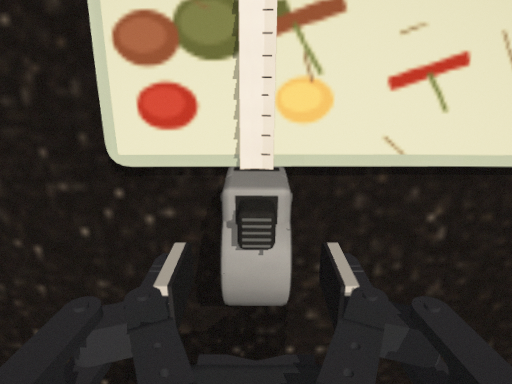

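The case front (y≈0.0312) is flush with the board's right edge (row 167, y≈0.0315), and the blade is square, with the button centre at about (0.4707, 0.0177, 0.061). I'll raise, close the fingers and go over the lock, set a little forward to miss the housing.

>>> {"api": "drive_tool", "payload": {"rows": [[0,0,-0.8,0],[0,0,-2,0],[0,0,-3.2,0],[0.4,0,-3.6,0],[0.99,0,-3.6,0],[0.99,0,-3.6,0],[0.99,0,-3.6,0],[0.99,0,-3.6,0]]}}

```text
clock: 13.37
position: [0.4711, 0.0218, 0.1247]
ee_rot: [-0.0, 0.709, 0.706, -0.001]
contact_force: [0.3, 0.5, 0.7]
width: 0.0599
gripper_force: 0.0
```

>>> {"api": "drive_tool", "payload": {"rows": [[0,0,0,0],[0,0,0,0],[0,0,0,0],[0,0,0.4,0],[0,0,0.9,0],[0,0,1.25,0],[0,0,1.4,0],[0,0,1.4,0]], "grip": 0}}

```text
clock: 14.03
position: [0.4707, 0.022, 0.0891]
ee_rot: [-0.001, 0.709, 0.705, -0.001]
contact_force: [-0.1, 0.3, 0.5]
width: 0.0002
gripper_force: 0.0
```

```bash
python3 - <<'E'
from h import *
print(manip.finger_overhang);go([.4715,.022,.0831],89.7)
E
```

```text
0.022
clk 14.0333 pos [0.4707 0.022  0.0891] yaw 89.72 F [-0.1  0.3  0.5] w 0.0002
units [0.   0.03 0.24] turn 0.0
```

>>> {"api": "drive_tool", "payload": {"rows": [[0,0.03,0.12,0],[0,0.03,0.24,0],[0,0.03,0.28,0],[0,0.03,0.32,0],[0,0.03,0.36,0],[0,0.03,0.36,0],[0,0.03,0.36,0],[0,0.03,0.36,0]]}}

```text
clock: 14.7
position: [0.4724, 0.0221, 0.0813]
ee_rot: [0.0, 0.709, 0.706, 0.0]
contact_force: [-0.3, -0.3, 0.5]
width: 0.0
gripper_force: 0.0
```

>>> {"api": "drive_tool", "payload": {"rows": [[0,0,0.03,0],[0,0,0.06,0],[0,0,0.09,0],[0,0,0.12,0],[0,0,0.12,0],[0,0,0.12,0],[0,0,0.12,0],[0,0,0.12,0]]}}

```text
clock: 15.37
position: [0.4723, 0.0221, 0.0782]
ee_rot: [0.0, 0.709, 0.705, -0.0]
contact_force: [0.5, -0.3, 0.6]
width: -0.0004
gripper_force: 0.0
```

```bash
python3 - <<'E'
from h import *
z,p,d=snap('wrist','w10');cv2.imwrite('pics/v10.png',cv2.resize(p[60:320,130:390],(780,600)[::-1] if 0 else (600,600))[:,:,::-1]);W=world(z,d)
print([ (r,int(p[r,255].max()),W[r,255].round(4).tolist()) for r in range(180,300,5)])
E
```

```text
[(180, 247, [0.4713, 0.0371, 0.0116]), (185, 247, [0.4713, 0.0341, 0.013]), (190, 121, [0.4713, 0.0315, 0.016]), (195, 122, [0.4713, 0.0313, 0.0255]), (200, 127, [0.4713, 0.0311, 0.0345]), (205, 145, [0.4713, 0.03, 0.0402]), (210, 172, [0.4713, 0.0275, 0.0419]), (215, 35, [0.4713, 0.0266, 0.0474]), (220, 35, [0.4713, 0.0261, 0.0537]), (225, 46, [0.4714, 0.0253, 0.0587]), (230, 113, [0.4713, 0.023, 0.0602]), (235, 112, [0.4713, 0.0201, 0.0605]), (240, 40, [0.4715, 0.0324, 0.0908]), (245, 41, [0.4715, 0.032, 0.0949]), (250, 39, [0.4715, 0.0329, 0.1012]), (255, 38, [0.4715, 0.032, 0.1037]), (260, 39, [0.4715, 0.0324, 0.1086]), (265, 38, [0.4715, 0.032, 0.1116]), (270, 39, [0.4715, 0.032, 0.1153]), (275, 36, [0.4715, 0.0315, 0.118]), (280, 56, [0.4716, 0.0314, 0.1212]), (285, 54, [0.4715, 0.0291, 0.1209]), (290, 37, [0.4715, 0.0266, 0.1204]), (295, 37, [0.4715, 0.0248, 0.1211])]
```

View pics/v10.png

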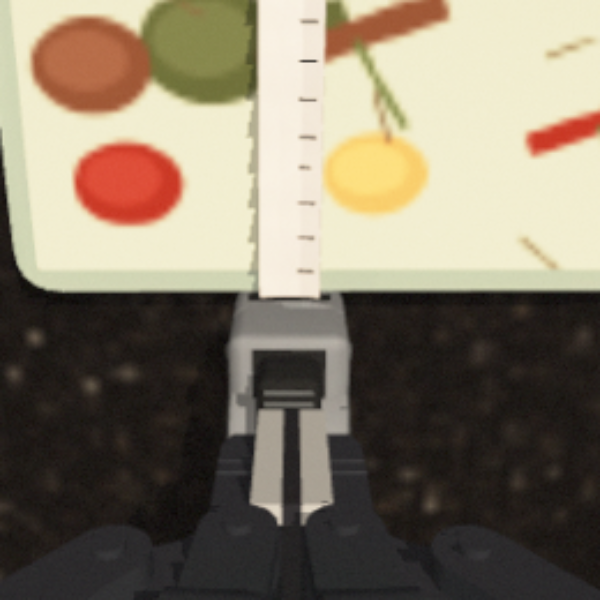

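The button's front half is still visible at z≈0.0605 and its rear half is hidden behind the closed fingertips, so it has not been pressed yet. I'll check where the tips really are.

```bash
python3 - <<'E'
from h import *
z,p,d=load('w10');W=world(z,d);s=get_state();print(s['position'],s['width'])
for c in (246,249,262,266):
  print(c,[(r,W[r,c].round(4)[1:].tolist(),int(p[r,c].max())) for r in range(230,250,2)])
T=s['position']
print(proj(z,[T+[0,dy,-.022] for dy in(0,.011,-.011)]), proj(z,[T+[0,.011,-.022+h] for h in (0,.01,.02,.03)]))
E
```

```text
[0.47235007 0.0220521  0.07818344] -4.9833826412340906e-05
246 [(230, [0.0231, 0.0603], 110), (232, [0.0216, 0.0598], 46), (234, [0.021, 0.0611], 95), (236, [0.0191, 0.0595], 75), (238, [0.0319, 0.0878], 163), (240, [0.0326, 0.0912], 169), (242, [0.0322, 0.0924], 170), (244, [0.0322, 0.0943], 169), (246, [0.0321, 0.0959], 170), (248, [0.0323, 0.0982], 168)]
249 [(230, [0.0229, 0.06], 114), (232, [0.0217, 0.0599], 47), (234, [0.0205, 0.06], 98), (236, [0.0188, 0.0589], 75), (238, [0.0324, 0.0888], 163), (240, [0.0319, 0.0899], 171), (242, [0.0325, 0.0931], 170), (244, [0.032, 0.0939], 169), (246, [0.0322, 0.0961], 170), (248, [0.0319, 0.0975], 167)]
262 [(230, [0.0229, 0.06], 110), (232, [0.0216, 0.0599], 46), (234, [0.0207, 0.0606], 97), (236, [0.019, 0.0594], 80), (238, [0.0326, 0.0892], 164), (240, [0.0323, 0.0907], 170), (242, [0.0325, 0.093], 171), (244, [0.0326, 0.0951], 170), (246, [0.0324, 0.0965], 170), (248, [0.032, 0.0978], 168)]
266 [(230, [0.0219, 0.0579], 65), (232, [0.0212, 0.0589], 45), (234, [0.0198, 0.0587], 53), (236, [0.0186, 0.0588], 53), (238, [0.0324, 0.0889], 162), (240, [0.0316, 0.0893], 169), (242, [0.032, 0.0921], 169), (244, [0.0319, 0.0938], 169), (246, [0.0321, 0.0961], 172), (248, [0.0319, 0.0976], 169)]
[[256.82472702 228.47178843]
 [256.75681587 210.20230595]
 [256.88978682 246.04455339]] [[256.75681587 210.20230595]
 [256.79985973 217.31337907]
 [256.84783553 225.24687576]
 [256.90163084 234.15235362]]
```

```bash
python3 - <<'E'
from h import *
for n,tz in(('w3',.0994),('w7',.0438),('w9',.0352)):
    z,p,d=load(n);W=world(z,d)
    for c in (200,208,212,300,304,312,180,340):
        q=[(r,W[r,c].round(4).tolist(),int(p[r,c].max())) for r in range(215,330,1) if d[r,c]>0 and .01<W[r,c,2]-tz+.03 and W[r,c,2]<tz+.06]
        print(n,c,q[:1],q[6:7])
E
```

```text
w3 200 [(248, [0.4457, 0.2591, 0.1118], 86)] [(254, [0.4467, 0.2592, 0.1176], 31)]
w3 208 [(238, [0.4493, 0.263, 0.1096], 129)] [(245, [0.4504, 0.2635, 0.1173], 130)]
w3 212 [(238, [0.451, 0.2626, 0.1088], 117)] [(244, [0.4518, 0.2626, 0.1148], 129)]
w3 300 [(238, [0.4916, 0.2628, 0.1095], 129)] [(244, [0.4909, 0.2627, 0.1152], 130)]
w3 304 [(240, [0.4931, 0.2627, 0.1114], 155)] [(246, [0.4923, 0.2631, 0.1178], 130)]
w3 312 [(248, [0.4971, 0.2583, 0.1108], 121)] [(254, [0.496, 0.2589, 0.1175], 31)]
w3 180 [(281, [0.4443, 0.2639, 0.1457], 74)] [(287, [0.4449, 0.2634, 0.1487], 31)]
w3 340 [(287, [0.5007, 0.2631, 0.1487], 127)] [(293, [0.4996, 0.2637, 0.1529], 32)]
w7 200 [(248, [0.4452, -0.0022, 0.057], 36)] [(254, [0.446, -0.0026, 0.0617], 41)]
w7 208 [(238, [0.4487, 0.0014, 0.0541], 79)] [(246, [0.4497, 0.0013, 0.0617], 171)]
w7 212 [(238, [0.4504, 0.0009, 0.0531], 141)] [(244, [0.451, 0.0005, 0.0582], 172)]
w7 300 [(238, [0.4907, 0.0018, 0.0552], 146)] [(244, [0.49, 0.0016, 0.0605], 171)]
w7 304 [(241, [0.4923, 0.0013, 0.0572], 124)] [(247, [0.4915, 0.0014, 0.063], 171)]
w7 312 [(248, [0.4962, -0.0027, 0.0564], 41)] [(254, [0.4954, -0.003, 0.0614], 43)]
w7 180 [(282, [0.4437, 0.0022, 0.0905], 43)] [(288, [0.4445, 0.0022, 0.094], 45)]
w7 340 [(288, [0.5001, 0.0012, 0.0929], 47)] [(295, [0.4986, 0.0025, 0.0988], 46)]
w9 200 [] []
w9 208 [] []
w9 212 [] []
w9 300 [] []
w9 304 [] []
w9 312 [] []
w9 180 [(242, [0.4368, 0.0071, 0.0488], 96)] [(248, [0.4378, 0.0065, 0.0534], 162)]
w9 340 [(247, [0.5076, 0.0072, 0.0544], 87)] [(253, [0.5066, 0.0066, 0.0586], 163)]
```

The fingertips really stand about 10 mm above the reported TCP in every picture, so there is still a gap of roughly 27 mm. I'll go down gently by force.

>>> {"api": "drive_tool", "payload": {"rows": [[0,0,0.1,0],[0,0,0.2,0],[0,0,0.3,0],[0,0,0.4,0],[0,0,0.5,0],[0,0,0.6,0],[0,0,0.7,0],[0,0,0.7,0]]}}

```text
clock: 16.08
position: [0.4719, 0.0221, 0.0601]
ee_rot: [-0.0, 0.709, 0.705, -0.0]
contact_force: [-0.2, -0.0, -0.1]
width: -0.0002
gripper_force: 0.0
```

```bash
python3 - <<'E'
from h import *
go([.4715,.022,.051],89.7)
z,p,d=snap('wrist','w11');W=world(z,d)
print([(r,W[r,249].round(4)[1:].tolist(),int(p[r,249].max())) for r in range(220,252,2)])
E
```

```text
clk 16.0833 pos [0.4719 0.0221 0.0601] yaw 89.74 F [-0.2 -0.  -0.1] w -0.0002
units [-0.   -0.02  0.36] turn 0.01
[(220, [0.0292, 0.0426], 164), (222, [0.0283, 0.0432], 161), (224, [0.0274, 0.0438], 89), (226, [0.0264, 0.0442], 40), (228, [0.0266, 0.0473], 28), (230, [0.026, 0.0484], 33), (232, [0.0263, 0.0515], 36), (234, [0.0264, 0.0541], 31), (236, [0.0264, 0.0565], 35), (238, [0.0324, 0.0707], 151), (240, [0.0325, 0.073], 157), (242, [0.032, 0.0739], 157), (244, [0.032, 0.0758], 158), (246, [0.0319, 0.0775], 158), (248, [0.0325, 0.0805], 157), (250, [0.0322, 0.0816], 157)]
```

>>> {"api": "drive_tool", "payload": {"rows": [[0,0,0.15,0],[0,0,0.3,0],[0,0,0.35,0],[0,0,0.4,0],[0,0,0.44,0],[0,0,0.44,0],[0,0,0.44,0],[0,0,0.44,0]]}}

```text
clock: 16.8
position: [0.4723, 0.0221, 0.0497]
ee_rot: [0.0, 0.709, 0.705, -0.0]
contact_force: [-0.5, 0.1, 0.2]
width: 0.0001
gripper_force: 0.0
```

>>> {"api": "drive_tool", "payload": {"rows": [[0,0,0.04,0],[0,0,0.07,0],[0,0,0.1,0],[0,0,0.12,0],[0,0,0.12,0],[0,0,0.12,0],[0,0,0.12,0],[0,0,0.12,0]]}}

```text
clock: 17.47
position: [0.4727, 0.0222, 0.0476]
ee_rot: [0.0, 0.709, 0.705, 0.0]
contact_force: [-1.5, 0.3, 9.1]
width: 0.0001
gripper_force: 4.0
```

>>> {"api": "drive_tool", "payload": {"rows": [[0,0,0.03,0],[0,0,0.06,0],[0,0,0.09,0],[0,0,0.12,0],[0,0,0.12,0],[0,0,0.12,0],[0,0,0.12,0],[0,0,0.12,0]]}}

```text
clock: 18.13
position: [0.4732, 0.0225, 0.0465]
ee_rot: [0.001, 0.709, 0.705, 0.001]
contact_force: [-4.5, 2.5, 23.6]
width: -0.0001
gripper_force: 11.8
```

```bash
python3 - <<'E'
from h import *
go([.4715,.022,.043],89.7)
z,p,d=snap('wrist','w12');W=world(z,d)
print([(r,W[r,249].round(4)[1:].tolist(),int(p[r,249].max())) for r in range(220,252,2)])
E
```

```text
clk 18.1333 pos [0.4732 0.0225 0.0465] yaw 89.72 F [-4.5  2.5 23.6] w -0.0001
units [-0.02 -0.07  0.14] turn 0.0
[(220, [0.0312, 0.0328], 107), (222, [0.0313, 0.0356], 106), (224, [0.0308, 0.037], 109), (226, [0.0313, 0.0405], 111), (228, [0.0305, 0.0412], 124), (230, [0.0293, 0.0412], 145), (232, [0.0292, 0.0431], 151), (234, [0.0284, 0.0439], 150), (236, [0.0278, 0.0448], 59), (238, [0.0326, 0.0568], 139), (240, [0.0326, 0.0587], 144), (242, [0.0329, 0.0614], 147), (244, [0.0329, 0.0633], 146), (246, [0.0326, 0.0645], 146), (248, [0.0326, 0.0664], 145), (250, [0.0328, 0.0686], 145)]
```

>>> {"api": "drive_tool", "payload": {"rows": [[0,0,-0.3,0],[0,0,-0.8,0],[0,0,-1.4,0],[-0.4,0,-2,0],[-1,0,-2.2,0],[-1,0,-2.2,0],[-1,0,-2.2,0],[-1,0,-2.2,0]]}}

```text
clock: 18.85
position: [0.4716, -0.0026, 0.0982]
ee_rot: [-0.001, 0.709, 0.705, -0.0]
contact_force: [-0.1, 0.4, -0.1]
width: 0.0002
gripper_force: 0.0
```

```bash
python3 - <<'E'
from h import *
go([.4715,-.003,.1],89.7)
z,p,d=snap('wrist','w13');W=world(z,d)
print([(r,W[r,255].round(4)[1:].tolist(),int(p[r,255].max())) for r in range(140,250,3)])
print([(c,60+int(np.argmax(p[60:260,c].max(1)<100))) for c in (145,175,205,310,340,370)])
cv2.imwrite('pics/v13.png',p[:,:,::-1])
E
```

```text
clk 18.85 pos [ 0.4716 -0.0026  0.0982] yaw 89.71 F [-0.1  0.4 -0.1] w 0.0002
units [-0.02 -0.   -0.07] turn 0.0
[(140, [0.0363, 0.0124], 249), (143, [0.0342, 0.012], 248), (146, [0.0322, 0.0131], 213), (149, [0.0315, 0.0207], 124), (152, [0.0311, 0.0289], 125), (155, [0.0311, 0.038], 129), (158, [0.0304, 0.0438], 163), (161, [0.0284, 0.0432], 175), (164, [0.0267, 0.0441], 47), (167, [0.0264, 0.0508], 38), (170, [0.0249, 0.052], 50), (173, [0.0239, 0.0554], 97), (176, [0.0212, 0.0524], 48), (179, [0.02, 0.0547], 91), (182, [0.0175, 0.0525], 74), (185, [0.0161, 0.0542], 45), (188, [0.0141, 0.0541], 111), (191, [0.0118, 0.053], 53), (194, [0.0099, 0.0529], 47), (197, [0.0075, 0.0516], 177), (200, [0.0053, 0.0512], 178), (203, [0.0041, 0.0532], 179), (206, [0.0023, 0.0537], 178), (209, [0.0004, 0.0539], 175), (212, [-0.0015, 0.0543], 172), (215, [-0.0027, 0.0562], 169), (218, [-0.0051, 0.0553], 167), (221, [-0.0067, 0.0563], 161), (224, [-0.0094, 0.0549], 156), (227, [-0.011, 0.0557], 151), (230, [-0.0134, 0.0551], 147), (233, [-0.0161, 0.0538], 136), (236, [-0.0184, 0.0534], 129), (239, [0.0071, 0.1086], 37), (242, [0.0074, 0.1121], 40), (245, [0.0074, 0.1151], 41), (248, [0.0073, 0.1176], 40)]
[(145, 137), (175, 146), (205, 146), (310, 146), (340, 146), (370, 146)]
```

View pics/v13.png

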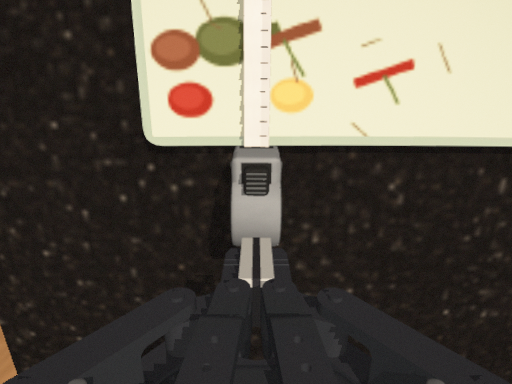

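The button now stands at z≈0.0535, down from 0.060 (6.5 mm of travel), so it is locked, and the front is still flush at row 146. I'll open, regrip and lift off.

>>> {"api": "drive_tool", "payload": {"rows": [[0,0,0,0],[0,0,0,0],[0,0,0,0],[0,0,0.6,0],[0,0,1.3,0],[0,0,2,0],[0,0,2.45,0],[0,0,2.45,0]], "grip": 60}}

```text
clock: 19.57
position: [0.4702, -0.0025, 0.0353]
ee_rot: [-0.002, 0.709, 0.706, -0.002]
contact_force: [-0.0, 0.2, 0.5]
width: 0.0602
gripper_force: 0.0
```

>>> {"api": "drive_tool", "payload": {"rows": [[0,0,0.06,0],[0,0,0.06,0],[0,0,0.06,0],[0,0,0.06,0],[0,0,0.06,0],[0,0,0.06,0],[0,0,0.06,0],[0,0,0.06,0]], "grip": 20, "newtons": 80}}

```text
clock: 20.23
position: [0.4726, -0.0029, 0.0368]
ee_rot: [0.001, 0.709, 0.705, 0.0]
contact_force: [-1.3, 1.2, 6.9]
width: 0.0299
gripper_force: 79.8
```

>>> {"api": "drive_tool", "payload": {"rows": [[0,0,-0.1,0],[0,0,-0.2,0],[0,0,-0.35,0],[0,0,-0.55,0],[0,0,-0.8,0],[0,0,-1.1,0],[0,0,-1.4,0],[0,0,-1.5,0]]}}

```text
clock: 20.9
position: [0.4732, -0.0032, 0.075]
ee_rot: [0.001, 0.709, 0.706, 0.001]
contact_force: [0.2, -0.3, -4.3]
width: 0.0295
gripper_force: 79.7
```

```bash
python3 - <<'E'
from h import *
go([.315,-.03,.08],89.7)
z,p,d=snap('wrist','w14');W=world(z,d);print([(r,W[r,255].round(4)[1:].tolist()) for r in range(20,240,12)])
z,p,d=load('w13');W=world(z,d);b=(p.min(2)>150)
i,pt,dt=snap('top','t14');i=eyes.camera_info('top')
m=((pt.min(2)>150)).astype(np.uint8);m[:80]=0;m[240:]=0;m[:,:165]=0;m[:,300:]=0
q=np.argwhere(m[:,186:195].any(1));print('board rows',q.min(),q.max(),'left col',[int(np.argmax(m[r,170:250]))+170 for r in(110,140)])
E
```

```text
clk 20.9 pos [ 0.4732 -0.0032  0.075 ] yaw 89.75 F [ 0.2 -0.3 -4.3] w 0.0295
units [-1.1  -6.32 -0.2 ] turn 0.01
[(20, [0.1032, 0.0525]), (32, [0.098, 0.0514]), (44, [0.0926, 0.0519]), (56, [0.0872, 0.0517]), (68, [0.0817, 0.0516]), (80, [0.076, 0.0517]), (92, [0.0703, 0.0514]), (104, [0.0644, 0.0513]), (116, [0.0586, 0.0523]), (128, [0.0523, 0.0507]), (140, [0.046, 0.0503]), (152, [0.0397, 0.0506]), (164, [0.0333, 0.0508]), (176, [0.0305, 0.0644]), (188, [0.0297, 0.0812]), (200, [0.0259, 0.0865]), (212, [0.0224, 0.0919]), (224, [0.0171, 0.0924]), (236, [0.0115, 0.0925])]
board rows 89 226 left col [189, 189]
```

Unhooked, with the board unmoved. I'll move in front of the board and set the tape down.

>>> {"api": "drive_tool", "payload": {"rows": [[0,-0.2,-0.2,0],[-0.1,-0.7,-0.3,0],[-0.3,-1.6,-0.3,0],[-0.5,-2.6,-0.3,0],[-0.7,-3.6,-0.3,0],[-0.9,-4.6,-0.3,0],[-1.1,-5.6,-0.3,0],[-1.1,-6.2,-0.3,0]]}}

```text
clock: 21.67
position: [0.3118, -0.0292, 0.0803]
ee_rot: [-0.002, 0.709, 0.705, -0.002]
contact_force: [-0.9, 1.1, -3.8]
width: 0.0298
gripper_force: 79.7
```

>>> {"api": "drive_tool", "payload": {"rows": [[0,-0.1,0,0],[0,-0.1,0.2,0],[0,-0.1,0.6,0],[0,-0.1,1,0],[0,-0.1,1.3,0],[0,-0.1,1.5,0],[0,-0.1,1.6,0],[0,-0.1,1.6,0]]}}

```text
clock: 22.33
position: [0.315, -0.0297, 0.0405]
ee_rot: [-0.0, 0.709, 0.706, -0.0]
contact_force: [-0.1, -0.3, -4.7]
width: 0.03
gripper_force: 79.8
```

```bash
python3 - <<'E'
from h import *
go([.315,-.03,.036],89.7)
z,p,d=snap('wrist','w15');W=world(z,d);print([(r,W[r,255].round(4)[1:].tolist()) for r in range(20,200,12)])
snap('scene','s15')
E
```

```text
clk 22.3333 pos [ 0.315  -0.0297  0.0405] yaw 89.75 F [-0.1 -0.3 -4.7] w 0.03
units [-0.01 -0.    0.18] turn 0.01
[(20, [0.0768, 0.0179]), (32, [0.0716, 0.0166]), (44, [0.066, 0.0189]), (56, [0.0608, 0.0168]), (68, [0.0552, 0.0174]), (80, [0.0496, 0.0159]), (92, [0.0438, 0.0165]), (104, [0.0379, 0.0163]), (116, [0.032, 0.0162]), (128, [0.0259, 0.0167]), (140, [0.0196, 0.016]), (152, [0.0131, 0.0152]), (164, [0.0068, 0.0164]), (176, [0.0042, 0.0304]), (188, [0.0029, 0.0457])]
```

View pics/s15.png

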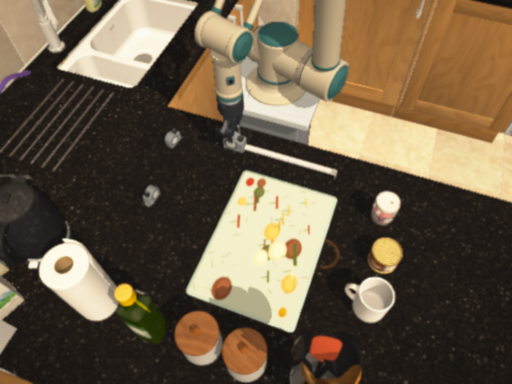

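The scene view shows the tape held in front of the board with the blade from (245,148) to (335,172), and the board, mug, tin and jar in place. I'll lower the last few millimetres and release.

>>> {"api": "drive_tool", "payload": {"rows": [[0,0,0.05,0],[0,0,0.1,0],[0,0,0.14,0],[0,0,0.16,0],[0,0,0.16,0],[0,0,0.16,0],[0,0,0.16,0],[0,0,0.16,0]]}}

```text
clock: 23.1
position: [0.3147, -0.0297, 0.037]
ee_rot: [0.0, 0.709, 0.705, 0.0]
contact_force: [0.6, -0.5, -3.6]
width: 0.0299
gripper_force: 80.0
```

>>> {"api": "drive_tool", "payload": {"rows": [[0,0,0,0],[0,0,0,0],[0,0,0,0],[0,0,0,0],[0,0,0,0],[0,0,0,0],[0,0,0,0],[0,0,0,0]], "grip": 60}}

```text
clock: 23.77
position: [0.3146, -0.0297, 0.0369]
ee_rot: [0.0, 0.709, 0.705, -0.0]
contact_force: [-0.6, 0.4, -0.4]
width: 0.0598
gripper_force: 0.0
```

>>> {"api": "drive_tool", "payload": {"rows": [[0,0,-0.3,0],[0,0,-0.8,0],[0,0,-1.6,0],[0,0,-2.6,0],[0,0,-3.6,0],[0,0,-4.4,0],[0,0,-4.4,0],[0,0,-4.4,0]]}}

```text
clock: 24.43
position: [0.3152, -0.0299, 0.1475]
ee_rot: [0.001, 0.709, 0.706, 0.001]
contact_force: [0.6, -0.2, -0.4]
width: 0.0598
gripper_force: 0.0
```

```bash
python3 - <<'E'
from h import *
go([.315,-.03,.15],89.7)
z,p,d=snap('wrist','w16');W=world(z,d)
print([(r,W[r,255].round(4)[1:].tolist()) for r in range(10,240,8)])
print(W[10:60,255,0].mean())
i,p,d=snap('scene','s16')
# blade length in scene: bright hook end near (335,172)
m=((p.min(2)>150)).astype(np.uint8);m[:,:225]=0;m[:130]=0;m[185:]=0;m[:,350:]=0
k,l,st,ce=cv2.connectedComponentsWithStats(m)
for j in range(1,k):
    if st[j,4]>60:
        q=np.argwhere(l==j)[:,::-1];a=q[q[:,0].argmin()];b=q[q[:,0].argmax()];X=onz(i,[a,b],.017);print(st[j],X.round(4).tolist(),np.linalg.norm(X[1]-X[0]))
E
```

```text
clk 24.4333 pos [ 0.3152 -0.0299  0.1475] yaw 89.74 F [ 0.6 -0.2 -0.4] w 0.0598
units [-0.   -0.01 -0.1 ] turn 0.01
[(10, [0.1017, 0.014]), (18, [0.0957, 0.0159]), (26, [0.0901, 0.0151]), (34, [0.0844, 0.0144]), (42, [0.0785, 0.0142]), (50, [0.0726, 0.0137]), (58, [0.0665, 0.0148]), (66, [0.0604, 0.0153]), (74, [0.0544, 0.0141]), (82, [0.0482, 0.0136]), (90, [0.0419, 0.0138]), (98, [0.0354, 0.0122]), (106, [0.0291, 0.014]), (114, [0.0223, 0.0108]), (122, [0.0159, 0.0134]), (130, [0.009, 0.0122]), (138, [0.0039, 0.0227]), (146, [0.001, 0.0426]), (154, [-0.0029, 0.0534]), (162, [-0.009, 0.0535]), (170, [-0.0152, 0.0534]), (178, [-0.0217, 0.0525]), (186, [-0.0273, 0.0551]), (194, [-0.0337, 0.0551]), (202, [-0.0402, 0.0553]), (210, [-0.0483, 0.0514]), (218, [-0.0777, -0.0014]), (226, [-0.0856, -0.0001]), (234, [-0.0949, -0.0016])]
0.3147839577105093
[309 130  41  26 816] [[0.2066, 0.1822, 0.017], [0.1393, 0.2943, 0.017]] 0.13074861978262753
[245 145  91  30 450] [[0.3165, 0.0093, 0.017], [0.3098, 0.2939, 0.017]] 0.2847086134732845
[238 171  53  14 294] [[0.4485, 0.0393, 0.017], [0.3998, 0.183, 0.017]] 0.1517119301985922
```

```bash
python3 -c "
from h import *
print(order.sign_off())"
```

```text
the job is handed in; nothing more can be done
None
```

I measured the board's width with the tape, locked the blade at about 290 mm by the pictures, stood the tape upright in front of the board, and handed the job in at about 24.5 s; the board, mug, tin and jar are where they were.

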